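Load a short T-slot profile into the bench saw with the push stick

ROBOT

A 6-joint arm with a two-finger parallel gripper is mounted at the origin on the work surface. World frame = base frame: x ahead of the robot, y to its left, z up, the work surface at z = 0. Lengths are in m, angles in rad, forces in N, time in s.
With the tool pointing down it reaches from about 0.275 to 0.85 m from the base axis. Payload 19 kg.
Tool frame: the origin (TCP) lies at the very end of the fingers, on their centre line; the grasp point (between the pads) lies 19 mm behind it; z points along the fingers, y is the direction in which the jaws open and shut (so a half turn about z gives the same grasp; the last joint's range is limited). The gripper opens to 85 mm and grips with 20 to 120 N. Pads are 22 mm wide; open, the fingers measure 114 mm over their backs; the gripper's body (76 mm by 85 mm) begins 54 mm behind the grasp point. The pads swing forward as they close: fully open they stand 13 mm farther back than shut.
Start: joints at [0.975, 0.15, 1.437, -0, 1.554, -0.134], TCP at [0.256, 0.515, 0.231] pointing down, gripper open.
Joint ranges: [-2.8, 2.8], [-0.68, 2.1], [0.12, 2.68], [-1.39, 4.53], [0.16, 2.79], [-2.81, 2.81]. Speed limits (rad/s): [1.89, 1.89, 2.22, 3.01, 3.01, 3.01].

INTERFACE

Orientations are given as a unit quaternion [w, x, y, z].
In Python, from station import * gives the robot as it stands.
- The arm moves only by the shell command python3 -m crank 'ROWS' [FORCE]. ROWS is JSON, a list of rows, each a list of 7 numbers: the shift along the world's x, y, z in mm, then the turn, a rotation vector about the world's x, y, z in degrees, then the finger opening in mm, from 0 to 85.4. In form: [[dx, dy, dz, rx, ry, rz, hand], ...]. A call has 1 to 5 rows; each row is the pose to reach, as a shift and turn from the pose measured when the call began; what a row does not reach only later rows make up. A row lasts 1/10 s, in which the tool goes at most 50 mm and 8.59 degrees, less where a joint would pass 70% of its speed; a pose out of reach is approached as far as the arm can. A call with a gripper value outside its range is refused whole. The fingers move at their own pace and stop on an object; FORCE is the grip in N (left out, the last holds). Time passes only in rows, so rows that repeat a pose let the fingers close. It gives the time, the measured TCP pose, the force and the opening at its end, in the units of the state.
- read_state(): the state, without advancing time (a new reading comes with each control period).
- camera(name): name is "scene" or "top" or "wrist"; returns (picture, depth): 384x512x3 uint8, red, green, blue; 384x512 float32, m along the optical axis (not along the pixel's ray), 0 where there is no reading.
- camera_info(name): a dict with "fx", "fy", "cx", "cy" (pixels), "extrinsics" (4x4, takes a point from world to camera coordinates). Camera axes: x right, y up, looking along -z (the intrinsics and any distortion apply to the point x, -y, -z); pixel columns grow to the right and rows downward; lengths in m; the calibration is good to about 2 mm. The wrist camera is an equidistant fisheye: a pixel r from the principal point sees the ray r / f radians off the axis. A picture is of the moment at which its call begins: read the wrist's pose just before it. camera_info takes no time and is no camera call; for the wrist camera it gives the pose at the moment of the call.
- close_job(): hands the job in, once; it reports no verdict.
The state is a dict: "time": time; "q": joint angles; "qvel": joint speeds; "effort": joint torques, N m; "position": TCP position; "ee_rot": TCP orientation; "wrist_force": force on the tool from outside, world axes, zero at the start; "ft_torque": the same for the moment, N m; "grip_width": opening from 0.0 (shut) to 1.0 (fully open).
Only numpy, scipy, OpenCV 4.12 (cv2) and the standard library are available. Lean on these libraries where they do the work, as an engineer would, in place of code of your own. Each camera call takes 0.05 s, during which the arm holds its last target. There are 200 camera calls.

TASK

Load the short aluminium T-slot profile that lies loose on the infeed end of the saw bed, ready for its cut (the saw is off). Square it up flat along the fence, then feed it through the low opening of the clear guard with the nose of the push stick behind it, with no fingers on it once it is under the guard, until it is pressed home on the stop bolt: keep up a steady push there of some 10 N more than it takes to slide it for about half a second, and never push on the profile with the stick by more than 20 N. Then draw the stick back out and lay it back on the rubber mat, leaving the profile square against fence and stop bolt and everything else where it is.

Things in the scene. Friction and masses are not known exactly. Their poses are not given: they have to be found in the camera images.
- saw: Bench saw for profiles, let into the bench. Flat steel bed, 240 mm (local x) by 440 mm (local y -240 to +200), its top 30 mm above the bench. Origin at bench level under the bed. Local +y = feed direction, +x = towards the fence: a 40 mm high bar along the whole bed, face at x = +50 mm. A profile flush on the fence has its centre at x = +30. Switch box at x -110 to -60, y +120 to +190, 60 mm high
- guard_mouth (a point): Centre of the infeed opening of the saw's clear box guard, 13 mm above the bed (saw x = +16, y = -30 mm); axes as the saw's. The opening is 26 mm high and 68 mm wide, up to the fence face. The guard runs from here 135 mm along +y, open at the far end too; its outside is 4 mm wider on the side away from the fence; its top is 66 mm above the bed, a knob on it reaches 80 mm
- guide_roller (a point): Sprung rubber roller inside the guard, 28 mm across, on the side away from the fence (saw y = +60 mm). This point: its axis at rest, 12 mm above the bed. It stands 3 mm into the path of a profile that lies along the fence, yields sideways, and presses the profile on the fence with about 3 N: pushing takes some 2 to 6 N on the way in and beyond, before the stop bolt is met
- stop: Aluminium length stop clamped on the fence beyond the guard. Origin: on the bed surface, middle of the infeed face of its upright plate; axes as the saw's. A steel stop bolt 16 mm across, axis 11 mm above the bed, sticks out of the plate towards the infeed (-y). Its tip stands 4 to 32 mm out of the plate, set by hand, not measured; it is locked and does not yield
- work_mid (a point): The workpiece: short aluminium T-slot profile, 40 mm wide (local x), 110 mm long (local y), 20 mm high, 0.09 to 0.15 kg, lying flat on the bed before the guard's mouth, off the fence and askew. This point is its centre, 10 mm above its underside; local +y is its forward end. Home, its forward end face touches the tip of the stop bolt
- work: The same workpiece; origin at the centre of its underside
- stick_grip (a point): Plywood push stick, 24 mm thick (local x) throughout, 0.13 kg, standing on its sole on the mat. This point: middle of its upright handle block, 86 mm long (local y -43 to +43), which rises from the sole to 78 mm above it; the point is 56 mm above the sole. From the handle a bar 24 mm wide, 16 mm high runs forward (+y) along the sole, its flat nose 190 mm ahead of this point
- stick_nose (a point): Centre of the flat nose face of the push stick, 8 mm above its sole; local +y points out of the nose
- stick_mid (a point): Middle of the push stick's length, 8 mm above its sole and 72 mm ahead of the handle's middle
- stick: The same push stick; origin on its sole below the middle of the handle
- mat: Black rubber mat on the bench beside the infeed end of the saw, 300 mm (local x) by 180 mm (local y), 3 mm thick; origin at the centre of its underside. The push stick lies on it at the start and is laid back there at the end, its middle over the mat
- offcut_bed: Bystander: offcut of 20 mm square T-slot profile, 60 mm long, on the saw bed beside the guard; origin at the centre of its underside
- offcut_long: Bystander: 20 mm square T-slot profile, 180 mm long, on the bench past the outfeed end of the saw; origin at the centre of its underside
- offcut_big: Bystander: 40 mm square T-slot profile, 100 mm long, on the bench behind the fence; origin at the centre of its underside
- driver: Bystander: screwdriver on the bench beyond the mat; origin under its middle
- tape: Bystander: roll of black tape, 100 mm across, 19 mm high; origin at the centre of its underside
- screws: Bystander: clear jar of screws, 60 mm across, 70 mm high; origin at the centre of its underside
- clamp: Bystander: black one-hand bar clamp lying on the bench, 190 mm long, 24 mm high; origin under its bar
There are look-alikes about, which are no part of the job. What is shaped like the work but green is not meant.

How it is judged:
By the outcome, as a careful person would: the job done as asked, in the order asked, and still so for the second after the job is handed in, with the robot touching nothing.
It also fails if it takes over 72 s, if anything falls off the work surface, if the arm or the gripper's body presses on something with over 40 N, if the wrist force passes 120 N, or if a joint passes its speed limit or range.

## Working session

There is one attempt and no reset: what is moved stays moved. The work goes in short steps, Python scripts to look and compute and a shell command to move; the robot and the scene stay as the last step left them, time stands still between calls to the robot, and variables do not carry over. Pictures are saved under pics/ and viewed, about 8 in all and at most 12, crops included, and the job is handed in when it is done.

```bash
mkdir -p pics; ls
python3 - <<'E'
from station import *
import cv2,numpy as np
s=read_state();print(s)
for n in("scene","top"):
    p,d=camera(n);cv2.imwrite(f"pics/{n}0.png",p[:,:,::-1]);np.savez(f"pics/{n}0.npz",p=p,d=d)
    print(n,{k:np.round(v,4).tolist() if not isinstance(v,str) else v for k,v in camera_info(n).items()})
E
```

```text
pics
{'time': 0.0, 'q': array([ 9.74995816e-01,  1.50939438e-01,  1.43801466e+00,  5.51200762e-06,
        1.55378648e+00, -1.33973486e-01]), 'qvel': array([-7.33512565e-05,  1.14071697e-03, -4.31407465e-04, -7.70288308e-04,
       -1.06615834e-04,  8.71056911e-04]), 'effort': array([ 5.36206608e-04, -7.13028502e+01, -5.70885551e+01, -1.84967648e-04,
        8.56136583e-03,  5.13843884e-05]), 'position': array([0.25607757, 0.51456116, 0.23071013]), 'ee_rot': array([-2.07387558e-04,  2.28866894e-01,  9.73457557e-01, -5.35187851e-04]), 'wrist_force': array([ 0.79362574,  0.85821065, -0.57219919]), 'ft_torque': array([-0.00751152, -0.01537357, -0.01463368]), 'grip_width': 0.9989302365578904}
scene {'fx': 458.3573, 'fy': 458.3573, 'cx': 254.8966, 'cy': 188.2122, 'extrinsics': [[-0.5646, 0.8251, -0.0199, 0.2316], [-0.5388, -0.3502, 0.7662, 0.2335], [0.6252, 0.4433, 0.6423, -1.5847], [0.0, 0.0, 0.0, 1.0]]}
top {'fx': 389.5913, 'fy': 389.5913, 'cx': 258.409, 'cy': 197.0571, 'extrinsics': [[0.027, -0.9996, -0.0112, 0.0613], [0.9975, 0.0263, 0.0655, -0.4832], [-0.0652, -0.0129, 0.9978, -1.2505], [0.0, 0.0, 0.0, 1.0]]}
```

View pics/top0.png

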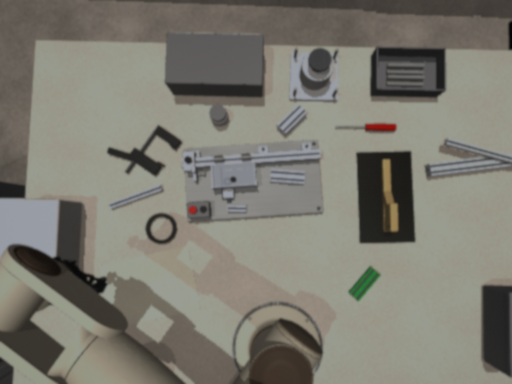

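View pics/scene0.png

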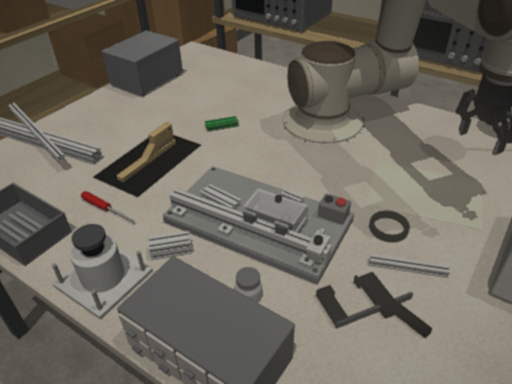

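```bash
cat > h.py <<'E'
from station import *
import cv2,numpy as np
def cloud(p,d,ci,fish=False):
    v,u=np.mgrid[:d.shape[0],:d.shape[1]].astype(float)
    x=(u-ci["cx"])/ci["fx"];y=(v-ci["cy"])/ci["fy"]
    if fish:
        r=np.hypot(x,y)+1e-9;t=np.tan(np.minimum(r,1.5))/r;x=x*t;y=y*t
    P=np.stack([x*d,-y*d,-d],-1)
    E=np.array(ci["extrinsics"]);return (P-E[:3,3])@E[:3,:3]
def proj(w,ci,fish=False):
    E=np.array(ci["extrinsics"]);c=np.atleast_2d(w)@E[:3,:3].T+E[:3,3]
    x=c[:,0]/-c[:,2];y=-c[:,1]/-c[:,2]
    if fish:
        r=np.hypot(x,y)+1e-9;k=np.arctan(r)/r;x=x*k;y=y*k
    return np.stack([ci["fx"]*x+ci["cx"],ci["fy"]*y+ci["cy"]],-1)
def rect(W,m):
    pts=(W[m][:,:2]*1000).astype(np.float32);return len(pts),cv2.minAreaRect(pts),W[m][:,2].mean()
E
python3 - <<'E'
from h import *
z=np.load("pics/top0.npz");p,d=z["p"],z["d"];W=cloud(p,d,camera_info("top"))
x,y,h=W[...,0],W[...,1],W[...,2]
print("bench z",np.median(h[250:300,400:440]),"bed z",np.median(h[195:210,260:310]))
v,u=np.mgrid[:384,:512]
def box(a,b,c,e):return (u>=a)&(u<=b)&(v>=c)&(v<=e)
hb=np.median(h[195:210,260:310])
print("bed",rect(W,box(175,330,130,230)&(h>0.015)&(h<.04)))
print("work",rect(W,box(262,312,166,192)&(h>hb+.01)))
print("fence",rect(W,box(200,325,142,166)&(h>hb+.03)))
print("stick",rect(W,box(370,405,150,238)&(h>.012)))
print("handle",rect(W,box(370,405,150,238)&(h>.05)))
print("mat",rect(W,box(340,430,140,255)&(p.max(-1)<45)))
for r in range(140,230,4): print(r,' '.join('%3d'%(1000*t) for t in h[r,178:330:4]))
b=cv2.resize(p[130:235,170:420],None,fx=3.2,fy=3.2,interpolation=cv2.INTER_CUBIC);cv2.imwrite("pics/crop1.png",b[:,:,::-1])
E
```

```text
bench z -0.0012119645231259708 bed z 0.02907789012381748
bed (6194, ((540.6538696289062, 115.79949951171875), (303.4360656738281, 480.70703125), 5.311880111694336), np.float64(0.02903331988646138))
work (444, ((481.48760986328125, -8.096580505371094), (110.29705810546875, 180.44650268554688), 82.87388610839844), np.float64(0.06983450853487164))
fence (1284, ((601.109130859375, 71.91064453125), (281.93536376953125, 291.5791931152344), 49.94800567626953), np.float64(0.08922418527428541))
stick (779, ((495.8369140625, -147.30892944335938), (231.14892578125, 412.511474609375), 0.6746557950973511), np.float64(0.06897307507484231))
handle (305, ((430.79437255859375, -149.5149383544922), (412.7110595703125, 84.23856353759766), 88.39424896240234), np.float64(0.13872616299256937))
mat (3595, ((488.92205810546875, -183.40994262695312), (289.1685485839844, 488.84735107421875), 2.1387996673583984), np.float64(0.008560715716950443))
140  22   0  -4  -1  -6   0   0  -3   0   0  -5   1   0 1280  -3  -2   0  -1  -3  -3  -1  -1   1   0   0  -1  -2  -1   2  -1  -1  -8  -2  26  30  -3  -3  -4
144  22  
[... 2727 characters left out ...]
  31  29  26  26  30  31  31  28  30  31  30  32  24  31  27  28  30  30   0
216  -3   0   0  72  76  72  75  74  53  27  25  32  30  29  30  30  30  27  29  28  24  27  27  22  18   0  -2   2  -2  -4  -1   1  -2  -2  -5   0  -7   0
220  -2   1  -1  32  28  29  32  25  25  15  -2  -5   0   0   0  -2  -1  -4   1   1   0  -1   0  -1  -1  -1   0  -1  -4   0   2   2   0  -5  -3   0   2   0
224   0   0  -3   3  -3   0   2   0  -5  -3  -4  -2   2   1  -2   0  -4   0  -2   2  -1   0  -1  -1  -3  -1  -7   0  -4  -1   1  -3  -1   0   0  -2   0   0
228   0  -3   1   0   0   2   0   0  -4  -1  -1  -1  -2   1   0   4   0  -2   0  -3  -2   0  -4   2   3   1  -4  -2   1  -1   5   0   2  -1   0  -2   1  -2
```

View pics/crop1.png

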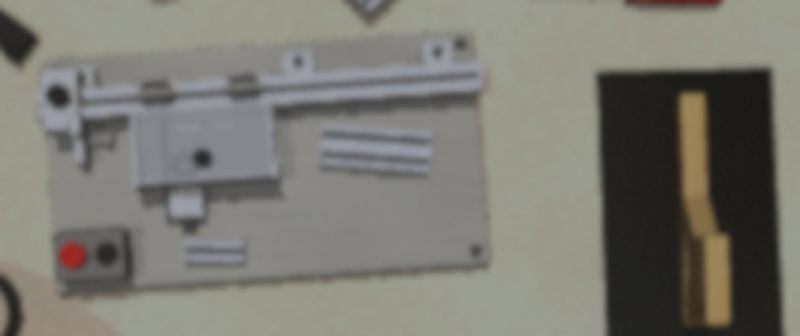

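Run:
```python
from h import *
z=np.load("pics/top0.npz");p,d=z["p"],z["d"];W=cloud(p,d,camera_info("top"))
h=W[...,2]; v,u=np.mgrid[:384,:512]
def box(a,b,c,e):return (u>=a)&(u<=b)&(v>=c)&(v<=e)&(d>0)&(h<.2)
def R(n,m):
    m=cv2.morphologyEx(m.astype(np.uint8),cv2.MORPH_OPEN,np.ones((3,3)))
    k,l,s,c=cv2.connectedComponentsWithStats(m);m=l==1+np.argmax(s[1:,4])
    n_,r,hh=rect(W,m);b=cv2.boxPoints(r);print(n,n_,np.round(r[0],1),np.round(r[1],1),round(r[2],2),round(hh*1000,1),np.round(b).tolist())
R("bed",box(175,330,130,230)&(h>0.015)&(h<.2))
R("work",box(262,312,168,192)&(h>.039))
R("fence",box(255,325,142,166)&(h>.06))
R("guard",box(205,270,150,195)&(h>.086))
R("switch",box(180,220,195,225)&(h>.06))
R("stick",box(370,405,150,238)&(h>.010))
R("bar",box(370,405,150,195)&(h>.010))
R("handle",box(370,405,150,238)&(h>.06))
R("mat",box(340,430,140,255)&(p.max(-1)<60))
```

```text
bed 9961 [534.6  95.1] [240.2 440.5] 5.48 46.4 [[394.0, 303.0], [436.0, -136.0], [675.0, -113.0], [633.0, 326.0]]
work 434 [547.7 -15.9] [109.6  40.1] 87.66 47.6 [[525.0, -70.0], [566.0, -71.0], [570.0, 38.0], [530.0, 40.0]]
fence 638 [610.1 -14.2] [ 31.2 206.3] 5.64 68.9 [[584.0, 87.0], [605.0, -118.0], [636.0, -115.0], [615.0, 90.0]]
guard 1224 [555.5 154.8] [ 98.3 135.1] 5.71 95.5 [[500.0, 217.0], [513.0, 83.0], [611.0, 92.0], [598.0, 227.0]]
switch 364 [432.8 259.7] [50.2 69.3] 2.16 76.1 [[406.0, 293.0], [409.0, 224.0], [459.0, 226.0], [457.0, 295.0]]
stick 765 [ 498.2 -340.7] [231.2  25.4] 1.17 43.5 [[382.0, -330.0], [383.0, -356.0], [614.0, -351.0], [614.0, -326.0]]
bar 286 [ 555.9 -339.5] [115.8  25.2] 1.28 18.4 [[498.0, -328.0], [498.0, -353.0], [614.0, -351.0], [614.0, -326.0]]
handle 262 [ 425.6 -342.2] [83.5 24.2] 0.91 77.5 [[384.0, -331.0], [384.0, -355.0], [468.0, -354.0], [467.0, -329.0]]
mat 3819 [ 495.2 -341.1] [292.  177.6] 2.79 1.9 [[345.0, -259.0], [354.0, -437.0], [645.0, -423.0], [637.0, -245.0]]
```

```bash
R='[244,-534,-20,0,0,-148,50]'; python3 -m crank '[[244,-534,-20,0,0,-148,50],[244,-534,-20,0,0,-148,50],[244,-534,-20,0,0,-148,50],[244,-534,-20,0,0,-148,50],[244,-534,-20,0,0,-148,50]]'; python3 -c "
from h import *
s=read_state();p=s['position']*1000;w,x,y,z=s['ee_rot'];print(p,'to go',500.4-p[0],-19.7-p[1],np.degrees(2*np.arctan2(y,x))-90)"
```

```text
time: 0.6
position: [0.3601, 0.2856, 0.2223]
ee_rot: [-0.0, 0.572, 0.82, -0.0]
wrist_force: [1.3, 0.9, 0.3]
grip_width: 0.578
[360.13108871 285.61435263 222.32801779] to go 140.26891128510522 -305.3143526321652 20.24357625673474
```

```bash
python3 -m crank '[[140,-305,-20,0,0,-105,50],[140,-305,-20,0,0,-105,50],[140,-305,-20,0,0,-105,50],[140,-305,-20,0,0,-105,50],[140,-305,-20,0,0,-105,50]]'
cat > st.py <<'E'
from h import *
def S(q=True):
    s=read_state();p=s['position']*1000;w,x,y,z=s['ee_rot'];yaw=np.degrees(2*np.arctan2(y,x))-90
    a=np.radians(5.5);d=p[:2]-[532.7,115.0];l=[d@[np.cos(a),np.sin(a)],d@[-np.sin(a),np.cos(a)]]
    f=s['wrist_force'];fl=[f[:2]@[np.cos(a),np.sin(a)],f[:2]@[-np.sin(a),np.cos(a)],f[2]]
    if q:print('t%.2f'%s['time'],'p',p.round(1),'yaw %.2f'%((yaw+180)%360-180),'tilt',np.round(np.degrees([w,z])*2,2),'local',np.round(l,1),'F',np.round(fl,1),'g %.1f'%(s['grip_width']*85.4),'T',np.round(s['ft_torque'],2))
    return s
if __name__=='__main__':S()
E
python3 st.py
```

```text
time: 1.1
position: [0.464, 0.0584, 0.2075]
ee_rot: [-0.0, 0.833, 0.554, 0.0]
wrist_force: [1.1, 1.2, 0.9]
grip_width: 0.586
t1.10 p [464.   58.4 207.5] yaw -22.77 tilt [-0.02  0.02] local [-73.8 -49.7] F [1.2 1.1 0.9] g 50.0 T [ 0.05 -0.02  0.02]
```

```bash
python3 -m crank '[[36,-78,-20,0,0,-62,50],[36,-78,-20,0,0,-62,50],[36,-78,-20,0,0,-62,50],[36,-78,-20,0,0,-62,50],[36,-78,-20,0,0,-62,50]]'; python3 st.py; python3 -m crank '[[0,0,0,0,0,-19,50],[0,0,0,0,0,-19,50],[0,0,0,0,0,-19,50],[0,0,0,0,0,-19,50]]'; python3 st.py
python3 - <<'E'
from h import *
ci=camera_info("wrist");p,d=camera("wrist");cv2.imwrite("pics/w1.png",p[:,:,::-1]);np.savez("pics/w1.npz",p=p,d=d,ci=ci)
print({k:np.round(v,3).tolist() for k,v in ci.items() if k!='name'})
E
```

```text
time: 1.6
position: [0.4998, -0.02, 0.187]
ee_rot: [-0.0, 0.978, 0.21, -0.0]
wrist_force: [0.2, 0.0, -0.2]
grip_width: 0.586
t1.60 p [499.8 -20.  187. ] yaw -65.78 tilt [-0.04 -0.03] local [ -45.7 -131.2] F [ 0.2 -0.  -0.2] g 50.0 T [-0.01  0.04 -0.03]
time: 2.0
position: [0.4997, -0.02, 0.1867]
ee_rot: [-0.0, 0.999, 0.045, -0.0]
wrist_force: [0.2, -0.5, -0.4]
grip_width: 0.584
t2.00 p [499.7 -20.  186.7] yaw -84.82 tilt [-0.05 -0.05] local [ -45.8 -131.3] F [ 0.2 -0.5 -0.4] g 49.9 T [ 0.02 -0.   -0.01]
{'fx': 297.319, 'fy': 297.319, 'cx': 246.9, 'cy': 185.8, 'extrinsics': [[0.09, -0.996, -0.002, -0.065], [0.954, 0.087, -0.287, -0.451], [0.286, 0.025, 0.958, -0.479], [0.0, 0.0, 0.0, 1.0]]}
```

View pics/w1.png

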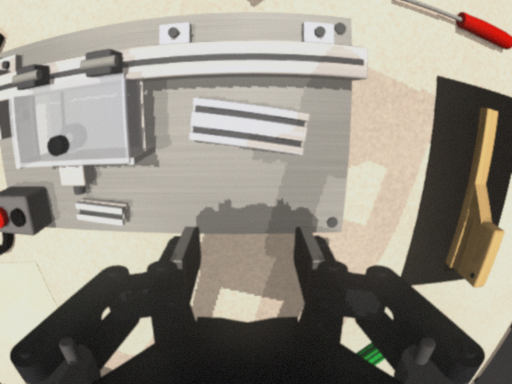

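The wrist view shows the profile askew at about (250,126), the fence above it along row 65, the guard at left, and the fingers clear of the work. Next I measure the profile and fence from this close view.

```bash
cat > wm.py <<'E'
from h import *
def loc(P,o=(532.7,115.0),a=5.5):
    a=np.radians(a);d=P*1000-np.array(o);return np.stack([d@[np.cos(a),np.sin(a)],d@[-np.sin(a),np.cos(a)]],-1)
def meas(f):
    z=np.load(f,allow_pickle=True);p,d=z["p"],z["d"];W=cloud(p,d,z["ci"].item(),True);L=loc(W[...,:2]);h=W[...,2]*1000;ok=(d>0)
    def R(n,m):
        m=cv2.morphologyEx(m.astype(np.uint8),cv2.MORPH_OPEN,np.ones((3,3)));k,l,s,c=cv2.connectedComponentsWithStats(m)
        if k<2:print(n,'none');return
        m=l==1+np.argmax(s[1:,4]);r=cv2.minAreaRect(L[m].astype(np.float32));print(n,m.sum(),np.round(r[0],1),np.round(r[1],1),round(r[2],2),'h %.1f'%np.median(h[m]))
    x,y=L[...,0],L[...,1]
    R("work top",ok&(h>42)&(h<58)&(abs(x-15)<45)&(y<-45)&(y>-230))
    R("fence top",ok&(h>62)&(h<78)&(x>35)&(x<90)&(y<-40)&(y>-260))
    m=ok&(h>20)&(h<38)&(x<-30)&(x>-115)&(y<-40)&(y>-300);R("bed",m)
    print("bed z",np.median(h[m]))
    m=ok&(h>62)&(h<78)&(x>35)&(x<90)&(y<-50)&(y>-220)
    yy=y[m];xx=x[m];b=np.arange(-220,-50,10);e=np.array([(yb+5,np.percentile(xx[(yy>yb)&(yy<yb+10)],2)) for yb in b if ((yy>yb)&(yy<yb+10)).sum()>20]);
    if len(e)>2:print("fence face fit slope deg,at y=-130:",np.degrees(np.polyfit(e[:,0]+130,e[:,1],1)[0]),np.polyfit(e[:,0]+130,e[:,1],1)[1])
if __name__=="__main__":
    import sys;meas(sys.argv[1])
E
python3 wm.py pics/w1.npz
```

```text
work top 4852 [   2.9 -133.2] [110.4  41. ] 81.9 h 49.3
fence top 7441 [  65.4 -140.5] [200.9  30.8] 89.99 h 69.7
bed 13404 [ -72.5 -140.1] [200.2  84.9] 90.0 h 29.6
bed z 29.63956229179613
fence face fit slope deg,at y=-130: -0.05303752599652074 50.64540146330998
```

```bash
python3 -m crank '[[0,0,-50,0,0,0.3,60],[0,0,-100,0,0,0.3,60],[0,0,-140,0,0,0.3,60],[0,-1,-152,0,0,0.3,60],[0,-1,-153,0,0,0.3,60]]'; python3 st.py
```

```text
time: 2.55
position: [0.4992, -0.021, 0.0331]
ee_rot: [-0.001, 0.999, 0.049, -0.002]
wrist_force: [0.2, 0.0, -0.0]
grip_width: 0.701
t2.55 p [499.2 -21.   33.1] yaw -84.35 tilt [-0.08 -0.18] local [ -46.4 -132.2] F [ 0.2  0.  -0. ] g 59.9 T [ 0.04 -0.04 -0.02]
```

```bash
python3 -m crank '[[8,0.8,0,0,0,0,60],[15,1.5,0,0,0,0,60],[21,2,0,0,0,0,60],[27,2.6,0,0,0,0,60],[32,3.1,0,0,0,0,60]]'; python3 st.py;  python3 -m crank '[[2,0.2,0,0,0,0,60],[4,0.4,0,0,0,0,60],[6,0.6,0,0,0,0,60]]'; python3 st.py
```

```text
time: 3.05
position: [0.532, -0.0179, 0.0335]
ee_rot: [-0.001, 0.999, 0.049, -0.001]
wrist_force: [-1.3, 0.3, 1.1]
grip_width: 0.7
t3.05 p [532.  -17.9  33.5] yaw -84.35 tilt [-0.07 -0.15] local [ -13.5 -132.2] F [-1.3  0.5  1.1] g 59.8 T [0.01 0.15 0.  ]
time: 3.35
position: [0.538, -0.0172, 0.0335]
ee_rot: [-0.001, 0.999, 0.049, -0.001]
wrist_force: [-1.1, -0.2, 0.7]
grip_width: 0.705
t3.35 p [538.  -17.2  33.5] yaw -84.34 tilt [-0.07 -0.16] local [  -7.4 -132.1] F [-1.1 -0.1  0.7] g 60.2 T [-0.1   0.18 -0.03]
```

```bash
for i in 1 2 3; do python3 -m crank '[[1,0.1,0,0,0,0,60],[2,0.2,0,0,0,0,60]]' >/dev/null; python3 st.py; done
```

```text
t3.55 p [540.  -17.   33.5] yaw -84.34 tilt [-0.08 -0.16] local [  -5.4 -132.1] F [-0.9  0.   0.4] g 60.0 T [-0.02  0.14 -0.02]
t3.75 p [542.  -16.8  33.5] yaw -84.35 tilt [-0.08 -0.17] local [  -3.4 -132.1] F [-0.8  1.1  0.1] g 59.8 T [-0.05  0.11  0.01]
t3.95 p [544.1 -16.6  33.5] yaw -84.35 tilt [-0.07 -0.16] local [  -1.2 -132.1] F [-0.7  0.6 -0.2] g 59.9 T [-0.02  0.16  0.01]
```

```bash
python3 -m crank '[[1,0.1,0,0,0,0,60],[1,0.1,0,0,0,0,60]]' >/dev/null; python3 st.py;python3 -m crank '[[1,0.1,0,0,0,0,60],[1,0.1,0,0,0,0,60]]' >/dev/null; python3 st.py
python3 - <<'E'
from h import *
ci=camera_info("wrist");p,d=camera("wrist");cv2.imwrite("pics/w2.png",p[:,:,::-1]);np.savez("pics/w2.npz",p=p,d=d,ci=ci)
E
python3 wm.py pics/w2.npz
```

```text
t4.15 p [544.4 -16.5  33.4] yaw -84.35 tilt [-0.08 -0.28] local [  -1. -132.] F [-9.7  0.   4.9] g 59.6 T [-0.22  1.35 -0.26]
t4.35 p [544.3 -16.5  33.4] yaw -84.36 tilt [-0.08 -0.42] local [  -1. -132.] F [-13.3   0.8   9.2] g 59.6 T [-0.42  1.91 -0.28]
work top 17925 [  17.5 -130.5] [ 58.6 111.2] 0.07 h 49.3
fence top 34523 [  65.2 -141.1] [202.1  30.7] 89.88 h 69.8
bed 4820 [ -48.3 -132.6] [37.1 84.4] 0.55 h 29.7
bed z 29.657676290458273
fence face fit slope deg,at y=-130: -0.006104066048443699 51.28455955206579
```

View pics/w2.png

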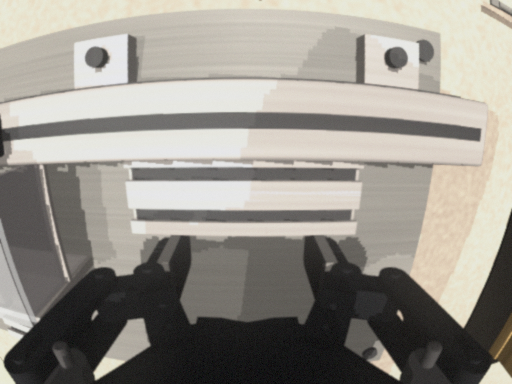

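The profile lies flush and parallel on the fence (rows 165–235, cols 127–362), with both fingers bearing on it. Now I back off and fetch the stick.

```bash
python3 -m crank '[[-10,-1,0,0,0,0,60],[-25,-2.5,5,0,0,0,60],[-35,-10,50,0,0,0,60],[-50,-40,90,0,0,0,60],[-68,-85,110,0,0,-4,60]]' >/dev/null; python3 st.py; python3 -m crank '[[-16,-48,10,0,0,-4,60],[-32,-95,10,0,0,-4,60],[-48,-140,10,0,0,-4,60],[-54,-190,10,0,0,-4,60],[-54,-235,5,0,0,-4,60]]'>/dev/null; python3 st.py
```

```text
t4.90 p [478.  -97.7 144.8] yaw -88.21 tilt [-0.03 -0.2 ] local [ -74.8 -206.4] F [ 1.1 -0.6  0.1] g 59.9 T [-0.02 -0.04  0.01]
t5.40 p [ 422.8 -335.   150.6] yaw -92.26 tilt [ 0.04 -0.12] local [-152.5 -437.4] F [0.8 0.3 0.4] g 60.1 T [ 0.01 -0.05  0.08]
```

```bash
python3 -m crank '[[2.5,-7,0,0,0,3.5,60],[2.5,-7,0,0,0,3.5,60]]' >/dev/null; python3 st.py
python3 - <<'E'
from h import *
ci=camera_info("wrist");p,d=camera("wrist");np.savez("pics/w3.npz",p=p,d=d,ci=ci);cv2.imwrite("pics/w3.png",p[:,:,::-1])
W=cloud(p,d,ci,True);x,y,h=[W[...,i]*1000 for i in range(3)];ok=(d>0)&(abs(y+341)<40)
for n,m in(("bar",ok&(h>12)&(h<26)&(x>480)&(x<640)),("handle",ok&(h>74)&(h<88)&(x>370)&(x<480))):
    m=cv2.morphologyEx(m.astype(np.uint8),cv2.MORPH_OPEN,np.ones((3,3)))>0
    r=cv2.minAreaRect(W[m][:,:2].astype(np.float32)*1000);print(n,m.sum(),np.round(r[0],1),np.round(r[1],1),round(r[2],2),np.median(h[m]))
E
```

```text
t5.60 p [ 424.7 -343.3  150.2] yaw -88.82 tilt [ 0.03 -0.14] local [-151.4 -445.8] F [-0.6 -0.2 -0.4] g 60.1 T [ 0.02  0.03 -0.  ]
bar 2484 [ 547.9 -341.5] [90.7 24.3] 1.92 18.841166407739543
handle 3282 [ 426.8 -344.7] [85.1 24.1] 2.19 80.39132197867434
```

View pics/w3.png

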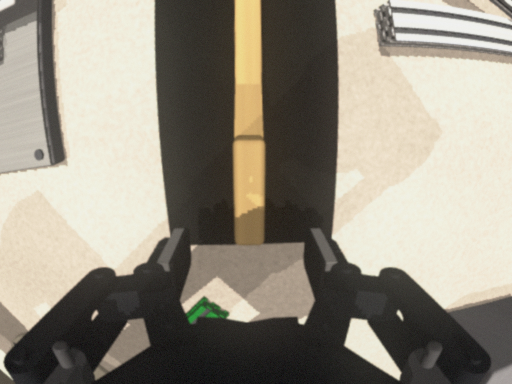

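Fingers straddle the handle (handle top at cols 233–265, centred near 249). I go down and grip.

```bash
python3 -m crank '[[1,-1,-45,0,0,0.7,60],[2,-1.3,-90,0,0,0.7,60],[2,-1.3,-101,0,0,0.7,60],[2,-1.3,-102,0,0,0.7,60]]' >/dev/null; python3 st.py; python3 -m crank '[[0,0,0,0,0,0,15],[0,0,0,0,0,0,15],[0,0,0,0,0,0,15],[0,0,0,0,0,0,15],[0,0,0,0,0,0,15]]' 120 >/dev/null; python3 st.py
```

```text
t6.05 p [ 426.7 -342.    47.8] yaw -88.17 tilt [-0.09 -0.22] local [-149.3 -444.7] F [ 0.6 -0.1  1.2] g 60.0 T [ 0.01 -0.01 -0.02]
t6.55 p [ 427.5 -342.6   49.9] yaw -88.17 tilt [ 0.03 -0.1 ] local [-148.6 -445.4] F [-2.1  2.3 11.3] g 22.2 T [0.59 0.13 0.25]
```

```bash
python3 -m crank '[[0,0,2,0,0,0,15],[0,0,4,0,0,0,15],[0,0,20,0,0,0,15],[0,0,60,0,0,0,15],[0,0,100,0,0,0,15]]' >/dev/null; python3 st.py; python3 -m crank '[[30,10,20,0,0,8,15],[60,25,20,0,0,16,15],[90,35,20,0,0,24,15],[110,45,20,0,0,32,15],[130,50,20,0,0,40,15]]' >/dev/null; python3 st.py
```

```text
t7.05 p [ 427.  -342.2  151.1] yaw -88.18 tilt [-0.02 -0.15] local [-149. -445.] F [-0.  -0.8 -1.1] g 22.0 T [0.03 0.03 0.02]
t7.55 p [ 558.1 -291.3  171.5] yaw -47.81 tilt [ 0.04 -0.13] local [ -13.7 -406.9] F [-0.1 -0.4 -0.9] g 22.4 T [-0.03  0.01  0.05]
```

```bash
python3 -m crank '[[14,0,0,0,0,8,15],[28,0,0,0,0,16,15],[40,5,0,0,0,24,15],[41,10,0,0,0,32,15],[41.7,15,0,0,0,40,15]]' >/dev/null; python3 -m crank '[[0,0,0,0,0,8,15],[0,0,0,0,0,13.5,15],[0,0,0,0,0,13.5,15]]' >/dev/null; python3 st.py
python3 - <<'E'
from h import *
from wm import loc
ci=camera_info("wrist");p,d=camera("wrist");np.savez("pics/w4.npz",p=p,d=d,ci=ci);cv2.imwrite("pics/w4.png",p[:,:,::-1])
for c in("wrist","top","scene"):
    if c!="wrist":p,d=camera(c);ci=camera_info(c);cv2.imwrite(f"pics/{c}4.png",p[:,:,::-1])
    W=cloud(p,d,ci,c=="wrist");L=loc(W[...,:2]);h=W[...,2]*1000
    wood=(p[...,0].astype(int)-p[...,2]>45)&(d>0)&(h>110)&(h<230)&(abs(L[...,0]-30)<60)&(L[...,1]<-180)
    m=cv2.morphologyEx(wood.astype(np.uint8),cv2.MORPH_OPEN,np.ones((3,3)))>0
    if m.sum()<20:print(c,m.sum());continue
    q=L[m];r=cv2.minAreaRect(q.astype(np.float32));print(c,m.sum(),np.round(r[0],1),np.round(r[1],1),round(r[2],2),'nose y',np.percentile(q[:,1],99.5),'zs',np.percentile(h[m],[1,50,99]))
    b=m&(L[...,1]>-300);
    if b.sum()>20:
        r=cv2.minAreaRect(L[b].astype(np.float32));print('  bar',np.round(r[0],1),np.round(r[1],1),round(r[2],2),np.median(h[b]))
        f=np.linalg.lstsq(np.c_[L[b],np.ones(b.sum())],h[b],rcond=None)[0];print('  pitch slope',f)
E
```

```text
t8.35 p [ 600.1 -276.   171.9] yaw 6.12 tilt [ 0.1  -0.11] local [  29.6 -395.7] F [ 0.2  0.2 -0.9] g 22.5 T [-0.01  0.    0.06]
wrist 14979 [  30.  -344.4] [ 24. 164.] 0.35 nose y -263.690364032569 zs [139.25165398 190.02286221 203.66289268]
  bar [  29.7 -281.2] [23.9 37.7] 0.67 140.4355817917041
  pitch slope [7.46141968e-03 6.61961123e-05 1.40242419e+02]
top 341 [  30.6 -278.1] [ 21. 141.] 0.09 nose y -207.7184168090299 zs [134.65780695 140.49055651 166.24316417]
  bar [  30.6 -253.8] [21.  92.4] 0.19 139.4072621416452
  pitch slope [-2.20170450e-02 -3.47058127e-03  1.39180669e+02]
scene 380 [  32.7 -286.7] [161.   28.6] 89.02 nose y -207.55643838259996 zs [137.15739913 141.61976121 202.61799803]
  bar [  33.3 -252.7] [92.9 28.6] 89.02 140.26600368004674
  pitch slope [ 3.67751945e-02 -6.51928930e-03  1.37512051e+02]
```

```bash
python3 -m crank '[[0,0,-40,0,0,-0.5,15],[0,0,-75,0,0,-0.5,15],[0,0,-90,0,0,-0.5,15],[0,0,-93,0,0,-0.5,15],[0,0,-93,0,0,-0.5,15]]' >/dev/null; python3 st.py;  python3 -m crank '[[-0.5,5,0,0,0,0,15],[-1,10,0,0,0,0,15],[-1.3,13,0,0,0,0,15],[-1.5,15,0,0,0,0,15]]' >/dev/null; python3 st.py
```

```text
t9.00 p [ 600.5 -276.3   79.7] yaw 5.31 tilt [ 0.14 -0.1 ] local [  29.9 -396. ] F [ 0.  -0.2  0.2] g 22.3 T [-0.   -0.08 -0.  ]
t9.40 p [ 599.1 -260.9   80.3] yaw 5.33 tilt [ 0.18 -0.09] local [  30.1 -380.5] F [ 0.4  0.6 -1.9] g 22.6 T [ 0.01  0.01 -0.01]
```

```bash
python3 -m crank '[[-0.2,1.5,-1,0,0,0.15,15],[-0.3,3,-1,0,0,0.15,15],[-0.5,4.5,-1,0,0,0.15,15],[-0.6,6,-1,0,0,0.15,15],[-0.8,8,-1,0,0,0.15,15]]' >/dev/null; python3 st.py;  python3 -m crank '[[-0.3,3,0,0,0,0,15],[-0.6,6,0,0,0,0,15],[-0.9,9,0,0,0,0,15],[-1.2,12,0,0,0,0,15],[-1.5,15,0,0,0,0,15]]' >/dev/null; python3 st.py
```

```text
t9.90 p [ 598.3 -252.9   79.3] yaw 5.47 tilt [ 0.19 -0.09] local [  30.  -372.5] F [-0.7 -0.7 -1.3] g 22.3 T [-0.16  0.02  0.01]
t10.40 p [ 596.8 -237.6   79.3] yaw 5.47 tilt [ 0.18 -0.09] local [  30.  -357.1] F [-0.4 -0.9 -1.3] g 22.6 T [-0.16 -0.02  0.03]
```

```bash
python3 -m crank '[[-0.4,4,0,0,0,0,15],[-0.8,8,0,0,0,0,15],[-1.2,12,0,0,0,0,15],[-1.6,16,0,0,0,0,15],[-2,20,0,0,0,0,15]]' >/dev/null; python3 st.py;  python3 -m crank '[[-0.4,4,0,0,0,0,15],[-0.8,8,0,0,0,0,15],[-1.2,12,0,0,0,0,15],[-1.6,16,0,0,0,0,15],[-2,20,0,0,0,0,15]]' >/dev/null; python3 st.py
python3 - <<'E'
from h import *
from wm import loc
for c in("top","scene"):
    z=np.load(f"pics/{c}0.npz");p,d=z["p"],z["d"];ci=camera_info(c);W=cloud(p,d,ci);L=loc(W[...,:2]);h=W[...,2]*1000
    m=(d>0)&(h>34)&(h<130)&(L[...,0]<46)&(L[...,0]>-10)&(L[...,1]>110)&(L[...,1]<215)
    for a in range(110,215,5):
        k=m&(L[...,1]>=a)&(L[...,1]<a+5)
        if k.sum():print(c,a,k.sum(),'x',np.round(np.percentile(L[...,0][k],[5,95])),'h',np.round(np.percentile(h[k],[5,50,95])))
    n=proj(np.r_[[532.7-.0958*150+25,115+149,40]]/1000,ci)[0].astype(int);print(n)
    g=p[max(n[1]-35,0):n[1]+35,max(n[0]-45,0):n[0]+45];cv2.imwrite(f"pics/st_{c}.png",cv2.resize(g,None,fx=6,fy=6,interpolation=2)[:,:,::-1])
E
cd pics; python3 -c "
import cv2,numpy as np
a=cv2.imread('st_top.png');b=cv2.imread('st_scene.png');h=min(len(a),len(b));c=np.hstack([a[:h],b[:h]]);cv2.imwrite('st.png',cv2.resize(c,(800,int(800*c.shape[0]/c.shape[1]))))"
```

```text
t10.90 p [ 594.7 -217.2   79.3] yaw 5.47 tilt [ 0.19 -0.09] local [  29.9 -336.7] F [ 0.  -1.4 -1. ] g 21.9 T [-0.16 -0.01  0.02]
t11.40 p [ 592.7 -196.9   79.3] yaw 5.47 tilt [ 0.19 -0.09] local [  29.8 -316.2] F [ 0.7 -1.1 -1.9] g 22.1 T [-0.18 -0.02  0.01]
top 120 1 x [33. 33.] h [34. 34. 34.]
top 130 7 x [24. 34.] h [40. 46. 50.]
top 135 7 x [24. 35.] h [41. 43. 47.]
top 140 3 x [27. 33.] h [38. 43. 46.]
top 145 5 x [28. 34.] h [36. 40. 44.]
top 150 6 x [13. 33.] h [36. 40. 59.]
top 155 43 x [ 6. 44.] h [38. 62. 83.]
top 160 22 x [ 6. 42.] h [42. 67. 84.]
top 165 11 x [12. 45.] h [59. 61. 86.]
top 170 10 x [18. 44.] h [37. 48. 85.]
top 175 7 x [27. 43.] h [41. 78. 84.]
top 180 10 x [26. 42.] h [42. 47. 81.]
top 185 7 x [ 6. 44.] h [47. 80. 84.]
[199 175]
scene 130 4 x [28. 33.] h [47. 48. 50.]
scene 135 1 x [28. 28.] h [46. 46. 46.]
scene 150 1 x [37. 37.] h [83. 83. 83.]
scene 155 10 x [11. 43.] h [63. 83. 85.]
scene 160 22 x [10. 43.] h [60. 66. 85.]
scene 165 2 x [42. 46.] h [83. 83. 84.]
scene 170 4 x [40. 45.] h [81. 82. 83.]
scene 175 3 x [41. 45.] h [81. 83. 84.]
scene 180 4 x [43. 46.] h [80. 82. 84.]
scene 185 4 x [41. 46.] h [81. 82. 83.]
scene 190 2 x [43. 44.] h [73. 75. 77.]
[313 238]
```

View pics/st.png

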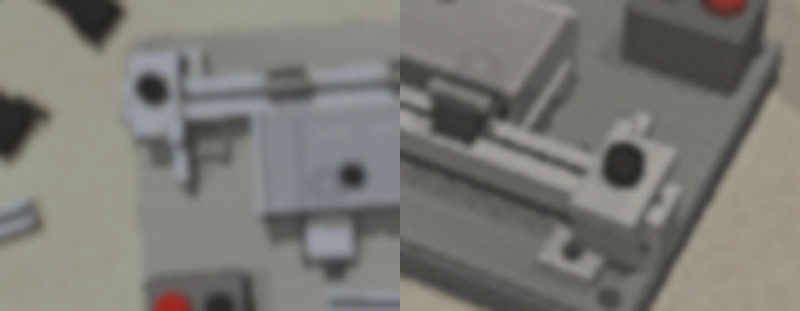

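The stop plate face is at saw y≈155 with the bolt from about 130, so contact is expected near TCP local y≈-172. I feed on.

```bash
python3 -m crank '[[-0.5,5,0,0,0,0,15],[-1,10,0,0,0,0,15],[-1.5,15,0,0,0,0,15],[-2,20,0,0,0,0,15],[-2.4,25,0,0,0,0,15]]' >/dev/null; python3 st.py;  python3 -m crank '[[-0.5,5,0,0,0,0,15],[-1,10,0,0,0,0,15],[-1.5,15,0,0,0,0,15],[-1.9,20,0,0,0,0,15],[-2.3,24,0,0,0,0,15]]' >/dev/null; python3 st.py;  python3 -m crank '[[-0.3,3,0,0,0,0,15],[-0.6,6,0,0,0,0,15],[-0.9,9,0,0,0,0,15],[-1.1,12,0,0,0,0,15],[-1.4,15,0,0,0,0,15]]' >/dev/null; python3 st.py
```

```text
t11.90 p [ 590.2 -171.5   79.3] yaw 5.48 tilt [ 0.18 -0.09] local [  29.8 -290.7] F [-0.4 -0.6 -1. ] g 22.5 T [-0.12  0.    0.02]
t12.40 p [ 587.9 -147.    79.3] yaw 5.48 tilt [ 0.18 -0.09] local [  29.8 -266.1] F [-0.9 -0.2 -0.7] g 22.3 T [-0.15  0.01  0.06]
t12.90 p [ 586.5 -131.8   79.3] yaw 5.48 tilt [ 0.18 -0.09] local [  29.9 -250.8] F [ 0.5 -0.6 -1.8] g 22.3 T [-0.12 -0.02 -0.05]
```

```bash
for i in 1 2; do python3 -m crank '[[-0.3,3,0,0,0,0,15],[-0.6,6,0,0,0,0,15],[-0.9,9,0,0,0,0,15],[-1.1,12,0,0,0,0,15],[-1.4,15,0,0,0,0,15]]' >/dev/null; python3 st.py; done; python3 -m crank '[[-0.3,3,0,0,0,0,15],[-0.6,6,0,0,0,0,15],[-0.9,9,0,0,0,0,15],[-1.1,12,0,0,0,0,15]]' >/dev/null; python3 st.py
```

```text
t13.40 p [ 585.1 -116.6   79.3] yaw 5.47 tilt [ 0.19 -0.09] local [  29.9 -235.6] F [-1.2 -3.5 -1.3] g 22.6 T [-0.6   0.02  0.1 ]
t13.90 p [ 583.6 -101.4   79.3] yaw 5.47 tilt [ 0.19 -0.1 ] local [  30.  -220.3] F [-0.1 -3.7 -0.6] g 22.3 T [-0.56 -0.04  0.07]
t14.30 p [582.5 -89.1  79.3] yaw 5.48 tilt [ 0.19 -0.09] local [  30.  -207.9] F [ 0.7 -2.7 -0.3] g 22.4 T [-0.45 -0.03  0.01]
```

```bash
python3 -m crank '[[-0.3,3,0,0,0,0,15],[-0.6,6,0,0,0,0,15],[-0.9,9,0,0,0,0,15],[-1.1,12,0,0,0,0,15]]' >/dev/null; python3 st.py; for i in 1 2 3 ; do python3 -m crank '[[-0.1,1.5,0,0,0,0,15],[-0.3,3,0,0,0,0,15]]' >/dev/null; python3 st.py; done
```

```text
t14.70 p [581.4 -76.8  79.3] yaw 5.48 tilt [ 0.19 -0.09] local [  30.1 -195.6] F [-0.  -2.7 -0.1] g 22.1 T [-0.5  -0.02 -0.  ]
t14.90 p [581.1 -73.7  79.4] yaw 5.48 tilt [ 0.19 -0.09] local [  30.1 -192.5] F [-0.1 -2.4 -1.5] g 22.4 T [-0.44 -0.14 -0.01]
t15.10 p [580.8 -70.6  79.3] yaw 5.48 tilt [ 0.19 -0.09] local [  30.1 -189.4] F [ 0.7 -2.6 -0.3] g 22.0 T [-0.49 -0.05 -0.01]
t15.30 p [580.5 -67.5  79.4] yaw 5.47 tilt [ 0.19 -0.09] local [  30.1 -186.2] F [ 0.1 -2.9 -1.3] g 22.5 T [-0.43 -0.13  0.02]
```

```bash
for i in 1 2 3 ; do python3 -m crank '[[-0.1,1,0,0,0,0,15],[-0.2,2,0,0,0,0,15]]' >/dev/null; python3 st.py; done;  for i in 1 2 3 ; do python3 -m crank '[[-0.1,1,0,0,0,0,15]]' >/dev/null; python3 st.py; done
```

```text
t15.50 p [580.3 -65.4  79.3] yaw 5.48 tilt [ 0.18 -0.09] local [  30.1 -184.1] F [ 0.1 -3.  -0.3] g 21.9 T [-0.47 -0.07  0.04]
t15.70 p [580.  -63.3  79.3] yaw 5.47 tilt [ 0.18 -0.09] local [  30. -182.] F [ 0.8 -2.6 -0.5] g 22.4 T [-0.52 -0.12  0.  ]
t15.90 p [579.9 -61.2  79.3] yaw 5.47 tilt [ 0.19 -0.09] local [  30.1 -179.9] F [-0.  -3.2 -0.2] g 22.8 T [-0.42 -0.14  0.02]
t16.00 p [579.7 -60.1  79.3] yaw 5.47 tilt [ 0.19 -0.09] local [  30.  -178.8] F [ 0.2 -2.6 -0.2] g 22.0 T [-0.45 -0.12 -0.01]
t16.10 p [579.6 -59.1  79.3] yaw 5.47 tilt [ 0.18 -0.09] local [  30.  -177.8] F [ 0.3 -2.9 -1. ] g 22.4 T [-0.46 -0.08 -0.04]
t16.20 p [579.6 -58.   79.4] yaw 5.47 tilt [ 0.19 -0.09] local [  30.1 -176.7] F [ 0.9 -2.2 -0.6] g 22.3 T [-0.49 -0.14 -0.03]
```

```bash
for i in 1 2 3 4 ; do python3 -m crank '[[-0.1,0.8,0,0,0,0,15]]' >/dev/null; python3 st.py; done
```

```text
t16.30 p [579.4 -57.   79.3] yaw 5.47 tilt [ 0.18 -0.09] local [  30.  -175.7] F [-0.2 -2.4 -1.3] g 22.5 T [-0.45 -0.06 -0.09]
t16.40 p [579.3 -56.2  79.3] yaw 5.47 tilt [ 0.19 -0.09] local [  30.  -174.8] F [ 0.3 -2.3 -0.4] g 22.4 T [-0.46 -0.09 -0.08]
t16.50 p [579.2 -55.3  79.3] yaw 5.47 tilt [ 0.18 -0.08] local [  30.  -173.9] F [ 0.8 -2.3 -0.1] g 22.4 T [-0.42 -0.14 -0.07]
t16.60 p [579.2 -54.4  79.4] yaw 5.47 tilt [ 0.19 -0.08] local [  30.  -173.1] F [ 0.3 -1.7 -0.9] g 22.4 T [-0.49 -0.16 -0.11]
```

```bash
for i in 1 2 3 ; do python3 -m crank '[[-0.1,0.8,0,0,0,0,15]]' >/dev/null; python3 st.py; done
```

```text
t16.70 p [579.  -53.5  79.3] yaw 5.47 tilt [ 0.19 -0.08] local [  30.  -172.2] F [ 0.3 -2.7 -0.9] g 22.5 T [-0.45 -0.16 -0.08]
t16.80 p [578.9 -52.7  79.3] yaw 5.47 tilt [ 0.19 -0.08] local [  30.  -171.3] F [ 0.7 -3.1 -0.7] g 22.6 T [-0.45 -0.16 -0.11]
t16.90 p [578.8 -51.8  79.3] yaw 5.47 tilt [ 0.19 -0.08] local [  29.9 -170.4] F [ 0.5 -2.6 -0.4] g 22.6 T [-0.4  -0.15 -0.1 ]
```

```bash
for i in 1 2 3 4; do python3 -m crank '[[-0.1,0.8,0,0,0,0,15]]' >/dev/null; python3 st.py; done
```

```text
t17.00 p [578.7 -50.9  79.3] yaw 5.46 tilt [ 0.18 -0.08] local [  29.9 -169.5] F [ 0.2 -3.1 -0.7] g 22.7 T [-0.38 -0.16 -0.12]
t17.10 p [578.6 -50.   79.3] yaw 5.46 tilt [ 0.19 -0.07] local [  29.9 -168.6] F [ 0.7 -2.8 -1. ] g 22.3 T [-0.38 -0.17 -0.11]
t17.20 p [578.7 -49.6  79.5] yaw 5.46 tilt [ 0.24 -0.1 ] local [  30.  -168.2] F [ 0.4 -9.8  1.8] g 22.3 T [-1.6  -0.24 -0.03]
t17.30 p [578.8 -49.5  79.8] yaw 5.46 tilt [ 0.32 -0.14] local [  30.1 -168.2] F [ -0.8 -10.2   2.4] g 22.5 T [-1.74 -0.03  0.06]
```

```bash
for i in 1 2 3 ; do python3 -m crank '[[-0.1,0.8,0,0,0,0,15]]' >/dev/null; python3 st.py; done
```

```text
t17.40 p [578.8 -49.5  80.1] yaw 5.46 tilt [ 0.4  -0.18] local [  30.2 -168.1] F [-1.  -8.   1.3] g 22.2 T [-1.42  0.01  0.12]
t17.50 p [578.8 -49.4  80.3] yaw 5.46 tilt [ 0.46 -0.23] local [  30.2 -168.1] F [-0.2 -9.6  1.4] g 22.5 T [-1.42 -0.02  0.16]
t17.60 p [578.8 -49.4  80.6] yaw 5.46 tilt [ 0.54 -0.28] local [  30.2 -168. ] F [-1.1 -9.1  1.6] g 22.3 T [-1.44  0.04  0.13]
```

```bash
python3 -m crank '[[-0.1,1,-0.3,0.15,0,0,15],[-0.1,1,-0.3,0.15,0,0,15]]' >/dev/null; python3 st.py; python3 -m crank '[[-0.1,1.1,-0.3,0.15,0,0,15],[-0.1,1.1,-0.3,0.15,0,0,15]]' >/dev/null; python3 st.py
```

```text
t17.80 p [578.9 -49.3  80.6] yaw 5.46 tilt [ 0.52 -0.22] local [  30.2 -168. ] F [ -0.5 -11.    0.8] g 22.3 T [-1.79  0.02  0.17]
t18.00 p [578.9 -49.3  80.6] yaw 5.46 tilt [ 0.51 -0.17] local [  30.3 -167.9] F [ -0.1 -11.1   0.9] g 22.5 T [-1.93 -0.01  0.25]
```

```bash
for i in 1 2 3 4; do python3 -m crank '[[-0.1,1.3,-0.2,0.1,0,0,15],[-0.1,1.3,-0.2,0.1,0,0,15]]' >/dev/null; python3 st.py; done
```

```text
t18.20 p [579.  -49.2  80.8] yaw 5.45 tilt [ 0.56 -0.17] local [  30.3 -167.9] F [ -1.2 -13.    2. ] g 22.2 T [-2.23  0.09  0.27]
t18.40 p [579.  -49.2  81. ] yaw 5.45 tilt [ 0.6  -0.18] local [  30.4 -167.9] F [ -1.5 -14.    1.8] g 22.6 T [-2.26  0.07  0.27]
t18.60 p [579.  -49.1  81.1] yaw 5.45 tilt [ 0.63 -0.19] local [  30.4 -167.8] F [ -2.3 -13.8   2.3] g 22.5 T [-2.27  0.18  0.25]
t18.80 p [579.  -49.1  81.3] yaw 5.45 tilt [ 0.67 -0.2 ] local [  30.4 -167.8] F [ -0.8 -12.1   0.9] g 22.1 T [-2.27  0.16  0.26]
```

```bash
python3 -m crank '[[-0.1,1.4,-0.2,0.15,0,0,15],[-0.1,1.4,-0.2,0.15,0,0,15],[-0.1,1.4,-0.2,0.15,0,0,15],[-0.1,1.4,-0.2,0.15,0,0,15],[-0.1,1.4,-0.2,0.15,0,0,15]]' >/dev/null; python3 st.py;python3 -m crank '[[-0.1,1.4,-0.2,0.15,0,0,15],[-0.1,1.4,-0.2,0.15,0,0,15]]' >/dev/null; python3 st.py
```

```text
t19.30 p [579.  -49.1  81.3] yaw 5.45 tilt [ 0.68 -0.18] local [  30.4 -167.8] F [ -1.8 -13.5   1. ] g 22.2 T [-2.46  0.13  0.27]
t19.50 p [579.  -49.   81.5] yaw 5.44 tilt [ 0.69 -0.16] local [  30.4 -167.7] F [ -1.3 -14.9   0.9] g 22.7 T [-2.52  0.06  0.28]
```

```bash
python3 -m crank '[[0.1,-1,0,0,0,0,15],[0.5,-5,0,0.2,0,0,15],[1.5,-15,0,0.3,0,0,15],[3.5,-35,0,0.3,0,0,15],[6,-62,0,0.3,0,0,15]]' >/dev/null; python3 st.py;python3 -m crank '[[3,-30,0,0,0,0,15],[5.7,-60,0,0,0,0,15],[8.6,-90,0,0,0,0,15],[11.5,-120,0,0,0,0,15],[14.4,-150,0,0,0,0,15]]' >/dev/null; python3 st.py
```

```text
t20.00 p [ 585.  -111.5   81.4] yaw 5.51 tilt [0.46 0.08] local [  30.4 -230.4] F [-0.4 -0.3 -1.2] g 22.3 T [-0.03 -0.07 -0.05]
t20.50 p [ 599.2 -263.3   81.3] yaw 5.50 tilt [0.44 0.09] local [  30.  -382.9] F [-0.5 -0.2 -1.4] g 22.1 T [ 0.06  0.01 -0.04]
```

```bash
python3 -m crank '[[2,-15,20,0,0,0,15],[2,-18,60,0,0,-5,15],[-8,-22,90,0,0,-13,15],[-25,-30,90,0,0,-21,15],[-45,-40,90,0,0,-29,15]]' >/dev/null; python3 st.py
python3 - <<'E'
from h import *
from wm import loc
for c in("top","scene"):
    p,d=camera(c);np.savez(f"pics/{c}5.npz",p=p,d=d);ci=camera_info(c)
    pts=np.array([[532.7-.0958*yy+30,115+yy,50] for yy in (20,130)])/1000
    n=proj(pts.mean(0),ci)[0].astype(int);s=40
    g=p[n[1]-s:n[1]+s,n[0]-s:n[0]+s];cv2.imwrite(f"pics/pr_{c}.png",cv2.resize(g,(400,400),interpolation=2)[:,:,::-1])
cv2.imwrite("pics/pr.png",np.hstack([cv2.imread("pics/pr_top.png"),cv2.imread("pics/pr_scene.png")]))
E
```

```text
t21.00 p [ 554.  -304.   172.1] yaw -23.80 tilt [0.52 0.03] local [ -18.9 -419.1] F [-0.9 -0.5 -2.1] g 22.4 T [-0.01  0.01  0.02]
```

View pics/pr.png

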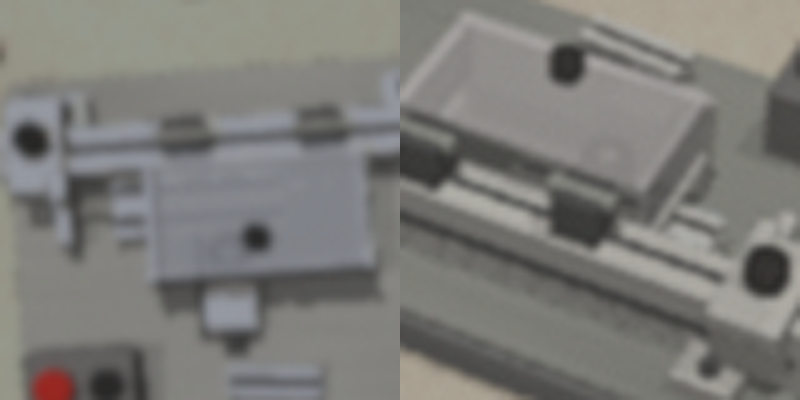

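The profile's front end sticks out of the guard's far end (left half, cols 115–145) and meets the bolt, parallel with the fence. Now I lay the stick back.

```bash
python3 -m crank '[[-20,-6,0,0,0,-8,15],[-45,-14,0,0,0,-16,15],[-70,-22,0,0,0,-24,15],[-95,-30,0,0,0,-32,15],[-120,-38,0,0,0,-40,15]]' >/dev/null;  python3 st.py; python3 -m crank '[[-7,0,0,0,0,-8,15],[-7,0,0,0,0,-16,15],[-7,0,-20,0,0,-24,15],[-7,0,-60,0,0,-24.4,15],[-7,0,-100,0,0,-24.4,15]]' >/dev/null; python3 st.py
python3 - <<'E'
from h import *
p,d=camera("top");ci=camera_info("top");W=cloud(p,d,ci);x,y,h=[W[...,i]*1000 for i in range(3)]
m=(d>0)&(p[...,0].astype(int)-p[...,2]>45)&(abs(y+342)<30)&(x>500)&(x<640)&(h<60)&(h>8)
f=np.linalg.lstsq(np.c_[x[m]-427,np.ones(m.sum())],h[m],rcond=None)[0];print(m.sum(),'bar top slope,h at handle',f,'nose x',np.percentile(x[m],99))
E
```

```text
t21.60 p [ 431.6 -343.2  171.3] yaw -64.09 tilt [ 0.38 -0.18] local [-144.6 -446.4] F [-0.6  0.1 -1.4] g 22.3 T [-0.02  0.07  0.02]
t22.10 p [ 424.9 -343.6   70.6] yaw -88.43 tilt [ 0.39 -0.18] local [-151.3 -446.1] F [ 0.4 -1.3 -2.8] g 22.6 T [-0.01  0.02  0.04]
263 bar top slope,h at handle [-1.61146151e-02  4.04931219e+01] nose x 609.908065982821
```

```bash
python3 -m crank '[[0,0,-10,0,0,0,15],[0,0,-17,0,0,0,15],[0,0,-18.5,0,0,0,15]]' >/dev/null; python3 st.py; python3 -m crank '[[0,0,-0.8,0,0,0,15],[0,0,-1.5,0,0,0,15]]' >/dev/null; python3 st.py;python3 -m crank '[[0,0,-0.8,0,0,0,15],[0,0,-0.8,0,0,0,15]]' >/dev/null; python3 st.py
```

```text
t22.45 p [ 422.9 -342.4   49.5] yaw -88.38 tilt [ 0.14 -0.49] local [-153.2 -444.8] F [-25.8  19.4  66.5] g 22.4 T [ 3.17  4.21 -0.45]
t22.65 p [ 423.7 -343.4   49.9] yaw -88.35 tilt [ 0.26 -0.37] local [-152.4 -445.8] F [ 0.7 -0.  -2. ] g 22.0 T [ 0.02  0.04 -0.02]
t22.85 p [ 424.1 -343.7   49.5] yaw -88.33 tilt [ 0.31 -0.31] local [-152.  -446.2] F [2.2 0.2 5.9] g 22.3 T [-0.04 -0.05  0.03]
```

```bash
python3 -m crank '[[0,0,0,0,0,0,60],[0,0,0,0,0,0,60],[0,0,0,0,0,0,60],[0,0,0,0,0,0,60],[0,0,0,0,0,0,60]]' 20 >/dev/null; python3 st.py; python3 -m crank '[[0,0,20,0,0,0,60],[0,0,60,0,0,0,60],[0,0,110,0,0,0,60],[0,40,150,0,0,0,60],[0,90,150,0,0,0,60]]' >/dev/null; python3 st.py
```

```text
t23.35 p [ 424.1 -343.7   49.5] yaw -88.33 tilt [ 0.3  -0.32] local [-152.1 -446.1] F [ 0.  -0.2  1.3] g 59.9 T [ 0.03 -0.06  0.02]
t23.85 p [ 424.9 -259.7  203.3] yaw -88.47 tilt [ 0.53 -0.06] local [-143.2 -362.6] F [ 0.6 -0.1 -0.6] g 60.1 T [ 0.04 -0.04  0.01]
```

```bash
python3 -m crank '[[15,50,20,0,0,0,60],[30,100,30,0,0,0,60],[30,150,30,0,0,0,60],[30,200,30,0,0,0,60],[30,250,30,0,0,0,60]]' >/dev/null; python3 -m crank '[[0,50,0,0,0,0,60],[0,100,0,0,0,0,60],[0,150,0,0,0,0,60],[0,210,0,0,0,0,60],[0,210,0,0,0,0,60]]' >/dev/null;python3 st.py
python3 - <<'E'
from h import *
from wm import loc
ci=camera_info("wrist");p,d=camera("wrist");np.savez("pics/w6.npz",p=p,d=d,ci=ci)
W=cloud(p,d,ci,True);L=loc(W[...,:2]);h=W[...,2]*1000
m=(d>0)&(h>44)&(h<54)&(L[...,0]>5)&(L[...,0]<48)&(L[...,1]>105)&(L[...,1]<150)
for a in range(10,50,4):
    k=m&(abs(L[...,0]-a)<2)
    if k.sum()>3:print(a,k.sum(),'y end',np.round(np.percentile(L[...,1][k],[2,98]),1))
e=[(yb,np.percentile(L[...,0][m&(abs(L[...,1]-yb)<2)],[2,98]).round(1)) for yb in range(108,128,4) if (m&(abs(L[...,1]-yb)<2)).sum()>5];print(e)
a=proj(np.array([532.7-.0958*100+20,115+100,40])/1000,ci,True)[0].astype(int);print(a)
g=p[max(a[1]-110,0):a[1]+90,max(a[0]-130,0):a[0]+130];cv2.imwrite("pics/w6.png",cv2.resize(g,None,fx=3,fy=3,interpolation=2)[:,:,::-1])
p,d=camera("top");ci=camera_info("top");W=cloud(p,d,ci);x,y,h=[W[...,i]*1000 for i in range(3)]
cv2.imwrite("pics/top6.png",p[:,:,::-1])
for n,mm in(("stick",h>10),("handle",h>60)):
    mm=mm&(d>0)&(abs(y+342)<45)&(x>340)&(x<660)&(h<120)
    mm=cv2.morphologyEx(mm.astype(np.uint8),cv2.MORPH_OPEN,np.ones((3,3)))>0
    r=cv2.minAreaRect(W[mm][:,:2].astype(np.float32)*1000);print(n,r,np.median(h[mm]))
E
```

```text
t24.85 p [453.8 197.1 233.4] yaw -88.27 tilt [ 0.49 -0.03] local [-70.7  89.3] F [-0.2 -1.2 -0.4] g 60.1 T [-0.01  0.03 -0.04]
10 38 y end [108. 128.]
14 74 y end [107.7 129.5]
18 67 y end [108.7 129.2]
22 74 y end [108.6 132.5]
26 98 y end [107.1 142.1]
30 127 y end [108.3 148.8]
34 101 y end [107.5 144.7]
38 69 y end [107.4 134.1]
42 72 y end [108.3 128.3]
46 75 y end [107.7 128.5]
[(108, array([11.1, 47.3])), (112, array([10.6, 46.2])), (116, array([11. , 47.3])), (120, array([10.8, 47.1])), (124, array([10.6, 46.8]))]
[231  84]
stick ((494.9149169921875, -340.59295654296875), (230.85873413085938, 26.039836883544922), 1.4579403400421143) 34.75812533736511
handle ((422.25360107421875, -342.2001953125), (83.22024536132812, 24.139446258544922), 1.3275527954101562) 78.68208864854401
```

View pics/w6.png

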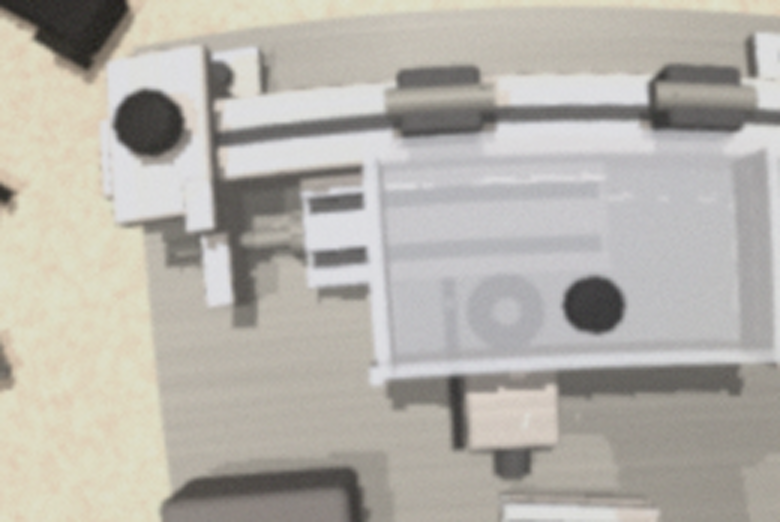

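View pics/top6.png

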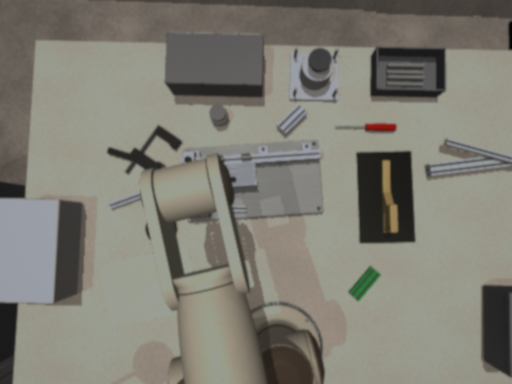

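The profile's front end (col 305, rows 190–285) touches the bolt tip (around (270,235)) and runs parallel on the fence. The stick stands on the mat, and I can see nothing else out of place.

```bash
python3 -c "
from station import *
print(close_job(),read_state()['time'])"
```

```text
the job is handed in; nothing more can be done
the job is handed in; nothing more can be done
```

The profile is loaded and the job was handed in at about 25 s.

**What I did:**
- I pressed the profile flat on the fence with both open fingers.
- I fed it under the guard with the push stick only. Sliding it took about 2.7 N.
- I held it on the stop bolt at about 12–15 N for more than a second, so roughly 10–12 N over sliding. The highest stick force I read was 14.9 N.
- I drew the stick straight back out and laid it on the mat.

**Last checks:**
- **Profile:** it runs parallel to the fence, with its free edge at saw x ≈ +10.8 mm (+10 when flush; the calibration is good to about 2 mm). Its front end is at y ≈ 128.5 mm, and the close view shows it touching the bolt tip.
- **Stick:** it stands on its sole over the middle of the mat, within about 4 mm of where it started.
- **Other objects:** the bystanders I could see in the last top view looked unmoved. The arm hid the tape, part of the long offcut and part of the saw bed.

**Off plan:**
- While setting the stick down on the mat I lowered it slightly too fast. The wrist force briefly read about 74 N in total (66 N of it vertical), passed through the stick. That is below the 120 N wrist limit.
- The tool also tilted about half a degree during the final push.

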